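Feel the blade-guide gap of the fish saw with a taper feeler

TASK

Check the blade-guide gap on the fish counter's portioning saw: lay the taper feeler on the saw's bed with its flat side along the fixed guide bar, and slide it thin end first into the gap between the bar and the round spring shoe until you feel a clear but light drag of about 7 N, never forcing it. Leave it sitting there by itself, flat on the bed and nipped in the gap, so that the gap can be read off it, and leave the jars, the bowl and the brush where they are.

Things in the scene. Friction and masses are not known exactly. Their poses are not given: they have to be found in the camera images.
- guide: Fixed spring-guide head of the saw. Origin at counter level (z = 0) straight below the crest of the round shoe, i.e. its side nearest the fixed bar. +x: the way the feeler slides in (away from the robot). The gap lies on the -y side, the head on the +y side: 56 mm high from y = 32 mm, x = -20 mm on; a white cover 66 mm high (knob to 78 mm) from x = 60 mm, y = 85 mm on.
- shoe_crest (a point): Crest of the spring shoe at rest, 14 mm above the counter; axes as the guide's, does not move with the shoe. The shoe is a dark steel upright cylinder, 24 mm across, its top 39 mm above the counter. It gives way to +y on a spring of 6 N per mm, from zero force, at most 6 mm. Wanted: 1.5 to 11 N on the shoe; then pushing on takes some 3 to 14 N. Above 16 N is forced.
- gap_entry (a point): Point on the bed's top (z = 6 mm), 42 mm before the crest in the crest's line. The fixed bar is dark steel, 34 mm high above the bed; its flat face is parallel to x, on the -y side, 6 to 11 mm from the resting crest (differs every time, not measured), from 22 mm before to 78 mm past the crest. From here to 22 mm before it, the bar is flared away.
- bed_back (a point): Point on the bed's top, 200 mm before the crest in the crest's line. The bed is a flat plate, top 6 mm above the counter, reaching 240 mm before and 160 mm past the crest, 90 mm to the bar side (-y) and 145 mm to the shoe side (+y). The feeler slides on it; pressed in, it stays by friction when let go.
- gauge: Taper feeler, loose, about 160 g, starts on the counter. Origin on its underside below the middle of the black handle (40 x 24 x 44 mm high); +x along the blade to the thin tip. Steel blade on edge, 16 mm high, from x = 20 to 170 mm. Flat side: plane y = -10 mm. The +y side is tapered: 3 mm thick at the tip, 1 mm more for every 8 mm back.
- gauge_grip (a point): Centre of the feeler's handle, half-way up (22 mm above its underside); axes as the feeler's.
- gauge_tip (a point): Thin end of the feeler's blade: 170 mm ahead of the handle's centre, mid-height (8 mm above the underside), mid-thickness (y = -8.5 mm in the feeler's frame); axes as the feeler's.
- jar1: Bystander: closed glass jar with red lid, 72 mm across, 100 mm tall; origin under its centre.
- jar2: Bystander: a second such jar.
- bowl: Bystander: small steel bowl, 120 mm across, 50 mm high; origin under its centre.
- brush: Bystander: hand brush lying on the counter.
Mind the look-alikes: they are no part of the job. Leave any green look-alike of the gauge alone.

How it is judged:
By the outcome, as a careful person would: the job done as asked, in the order asked, and still so for the second after the job is handed in, with the robot touching nothing.
It also fails if it takes over 58 s, if anything falls off the work surface, if the arm or the gripper's body presses on something with over 40 N, if the wrist force passes 120 N, or if a joint passes its speed limit or range.

ROBOT

A 6-joint arm with a two-finger parallel gripper is mounted at the origin on the work surface. World frame = base frame: x ahead of the robot, y to its left, z up, the work surface at z = 0. Lengths are in mm, angles in rad, forces in N, time in s.
With the tool pointing down it reaches from about 275 to 750 mm from the base axis. Payload 10.2 kg.
Tool frame: the origin (TCP) lies at the very end of the fingers, on their centre line; the grasp point (between the pads) lies 19 mm behind it; y points along the fingers, x is the direction in which the jaws open and shut, and the axes are right-handed (so a half turn about y gives the same grasp; the last joint's range is limited). The gripper opens to 85 mm and grips with 20 to 120 N. Pads are 22 mm wide; open, the fingers measure 114 mm over their backs; the gripper's body (76 mm by 85 mm) begins 54 mm behind the grasp point. The pads swing forward as they close: fully open they stand 13 mm farther back than shut.
Start: joints at [1.016, 0.313, 1.498, -0, 1.331, -0.223], TCP at [171.029, 496.367, 231.294] pointing down, gripper open.
Joint ranges: [-2.94, 2.94], [-0.97, 2.17], [0.19, 2.56], [-1.23, 4.37], [0.02, 3.11], [-2.88, 2.88]. Speed limits (rad/s): [2.39, 2.39, 3.01, 3.14, 3.14, 3.14].

INTERFACE

Orientations are given as a unit quaternion [w, x, y, z].
In Python, from rig import telemetry, imaging, ctrl gives the robot as it stands.
- The arm moves only by the shell command python3 -m handwheel 'ROWS' [FORCE]. ROWS is JSON, a list of rows, each an object with "delta_pos": the shift along the tool's x, y, z in cm, a list of three; "twist": the turn, a rotation vector about the tool's x, y, z in rad, a list of three; "jaw": the opening, from 0 (shut) to 1 (fully open). A call has exactly 10 rows; each row is the pose to reach, as a shift and turn from the pose commanded when the call began, along the tool's axes at that moment; what a row does not reach only later rows make up. A row lasts 1/12 s, in which the tool goes at most 41.7 mm and 7.16 degrees, less where a joint would pass 70% of its speed; a pose out of reach is approached as far as the arm can. A call with a gripper value outside its range is refused whole. The fingers move at their own pace and stop on an object; FORCE is the grip in N (left out, the last holds). Time passes only in rows, so rows that repeat a pose let the fingers close, or fill a call up. It gives the time, the measured TCP pose, the force and the opening at its end, in the units of the state.
- telemetry.sense(): the state, without advancing time (a new reading comes with each control period).
- imaging.capture(name): name is "scene" or "top"; returns a dict with "frame" (480x640x3 uint8, red, green, blue), "z_map" (480x640 float32, mm along the optical axis (not along the pixel's ray), 0 where there is no reading), "fx", "fy", "cx", "cy" (pixels), "D" ([k1, k2, p1, p2, k3] as OpenCV has them; the pictures are not rectified), "rvec" (rotation vector, rad) and "tvec" (3), from world to camera coordinates, as OpenCV has them. Camera axes: x right, y down, z forward; pixel columns grow to the right and rows downward; lengths in mm; the calibration is good to about 2 mm. A picture is of the moment at which its call begins.
- ctrl.finish_job(): hands the job in, once; it reports no verdict.
The state is a dict: "time_s": time; "joints": joint angles; "dq": joint speeds; "tau": joint torques, N m; "eef_pos": TCP position; "ee_rot": TCP orientation; "force": force on the tool from outside, world axes, zero at the start; "wrist_torque": the same for the moment, N m; "grip_width": opening from 0.0 (shut) to 1.0 (fully open).
Only numpy, scipy, OpenCV 4.12 (cv2) and the standard library are available. Lean on these libraries where they do the work, as an engineer would, in place of code of your own. Each camera call takes 0.05 s, during which the arm holds its last target.

## Working session

There is one attempt and no reset: what is moved stays moved. The work goes in short steps, Python scripts to look and compute and a shell command to move; the robot and the scene stay as the last step left them, time stands still between calls to the robot, and variables do not carry over. Pictures are saved under pics/ and viewed, and the job is handed in when it is done.

```bash
ls; mkdir -p pics
python3 - <<'E'
from rig import telemetry, imaging
import cv2,numpy as np,pickle
print(telemetry.sense())
for n in("scene","top"):
    c=imaging.capture(n); pickle.dump(c,open(f"pics/{n}0.pkl","wb"))
    cv2.imwrite(f"pics/{n}0.png",c["frame"][:,:,::-1])
    print(n,{k:c[k] for k in("fx","fy","cx","cy","D","rvec","tvec")})
E
```

```text
pics
{'time_s': 0.0, 'joints': array([ 1.01561113e+00,  3.13468053e-01,  1.49843919e+00, -3.53806608e-06,
        1.33098460e+00, -2.23394787e-01]), 'dq': array([-0.00291961, -0.00012328,  0.00082655, -0.00084294, -0.00228986,
       -0.0004528 ]), 'tau': array([-1.67859071e-04, -4.12267470e+01, -2.59742492e+01, -2.01664484e-04,
        4.17350195e-03,  2.45223976e-05]), 'eef_pos': array([170.88424033, 496.14246673, 230.72503976]), 'ee_rot': array([-0.57552448,  0.57588117,  0.41014466, -0.41099126]), 'force': array([-0.37443889,  0.14578614, -0.45427635]), 'wrist_torque': array([ 0.01072552, -0.03196588, -0.0581524 ]), 'grip_width': 0.9976464963726238}
scene {'fx': 600.8111314366558, 'fy': 600.8111314366558, 'cx': 316.91321200870715, 'cy': 241.70117637303588, 'D': array([-0.1940134,  0.       ,  0.       ,  0.       ,  0.       ]), 'rvec': array([ 2.14417821,  1.38491777, -0.45395192]), 'tvec': array([-237.195837  , -334.78007508, 1885.11970701])}
top {'fx': 533.2638907030022, 'fy': 533.2638907030022, 'cx': 326.3743754275664, 'cy': 240.25792908603884, 'D': array([-0.14481513,  0.        ,  0.        ,  0.        ,  0.        ]), 'rvec': array([ 2.17746122, -2.1768422 ,  0.10757733]), 'tvec': array([  24.70916605,  499.3364123 , 1532.21705105])}
```

View pics/scene0.png

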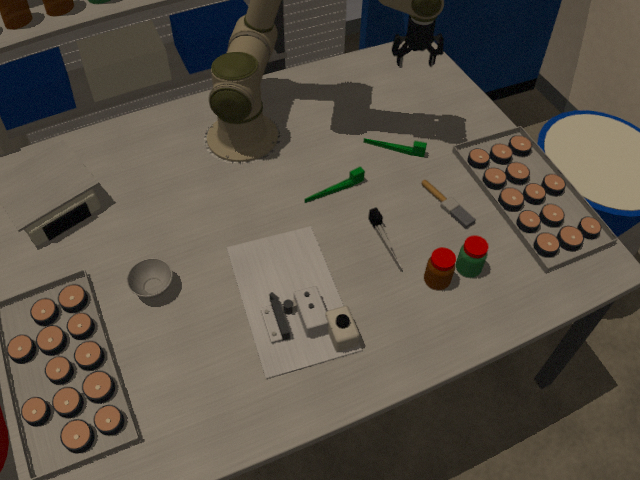

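View pics/top0.png

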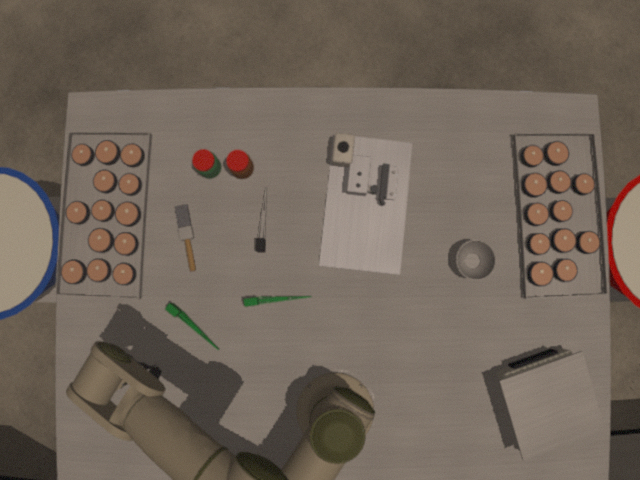

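The candidates for the feeler in the top view are the black-handled steel one at (260,245) with its tip at (266,188), the green one at (250,300), and the green one at (172,308). By the description I choose the black-handled one. The guide head is at about (375,185) on the bed. I'll check both in close crops.

```bash
cat > h.py <<'E'
import cv2,numpy as np,pickle
from scipy.spatial.transform import Rotation as Ro
def load(n): return pickle.load(open(f"pics/{n}.pkl","rb"))
def K(c): return np.array([[c["fx"],0,c["cx"]],[0,c["fy"],c["cy"]],[0,0,1.]])
def ray(c,uv):
    p=cv2.undistortPoints(np.array(uv,float).reshape(-1,1,2),K(c),c["D"]).reshape(-1,2)
    R=cv2.Rodrigues(c["rvec"])[0]; o=-R.T@c["tvec"]
    d=np.c_[p,np.ones(len(p))]@R
    return o,d
def atz(c,uv,z):
    o,d=ray(c,uv); s=(np.asarray(z)-o[2])/d[:,2]; return o+d*s[:,None]
def proj(c,P): return cv2.projectPoints(np.array(P,float).reshape(-1,1,3),c["rvec"],c["tvec"],K(c),c["D"])[0].reshape(-1,2)
def depthpts(c,uv):
    o,d=ray(c,uv); uv=np.round(np.array(uv)).astype(int)
    return o+d*c["z_map"][uv[:,1],uv[:,0]][:,None]
def crop(c,x0,y0,w,h,s,fn,gain=2.0):
    im=c["frame"][y0:y0+h,x0:x0+w,::-1]
    im=cv2.resize(im,None,fx=s,fy=s,interpolation=cv2.INTER_CUBIC)
    im=np.clip(im.astype(float)*gain,0,255).astype(np.uint8)
    for i in range(0,w,10):
        cv2.line(im,(i*s,0),(i*s,6 if i%50 else 14),(0,255,255),1)
        if i%20==0: cv2.putText(im,str(x0+i),(i*s,24),0,.4,(0,255,255),1)
    for j in range(0,h,10):
        cv2.line(im,(0,j*s),(6,j*s),(0,255,255),1)
        if j%20==0: cv2.putText(im,str(y0+j),(8,j*s+4),0,.4,(0,255,255),1)
    cv2.imwrite(fn,im)
E
python3 - <<'E'
from h import *
t=load("top0");s=load("scene0")
crop(t,235,175,60,85,7,"pics/t_g.png")
crop(t,315,125,105,75,7,"pics/t_h.png",1.6)
crop(s,225,220,150,160,4,"pics/s_h.png",1.6)
crop(s,355,195,60,85,7,"pics/s_g.png")
E
```

```text
(no output)
```

View pics/t_g.png

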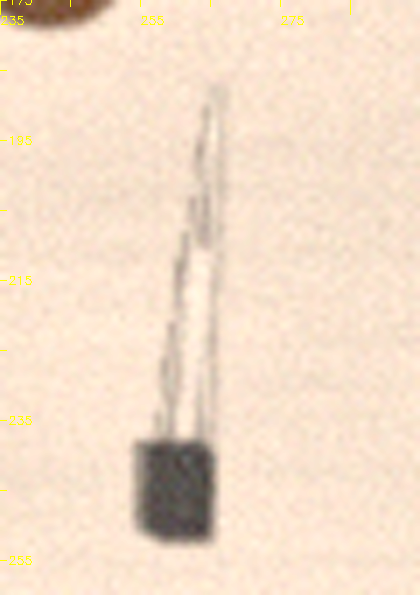

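View pics/t_h.png

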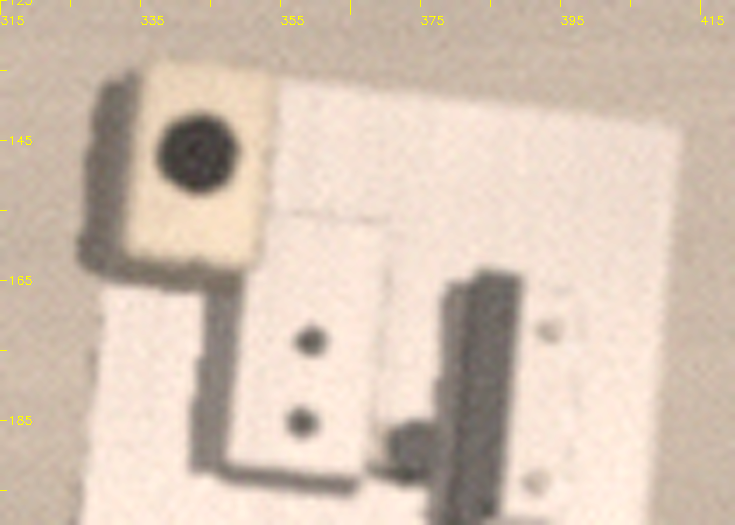

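View pics/s_h.png

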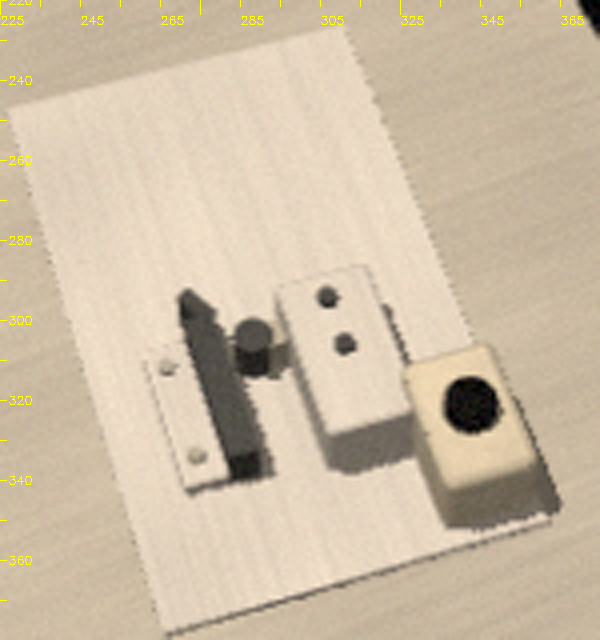

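View pics/s_g.png

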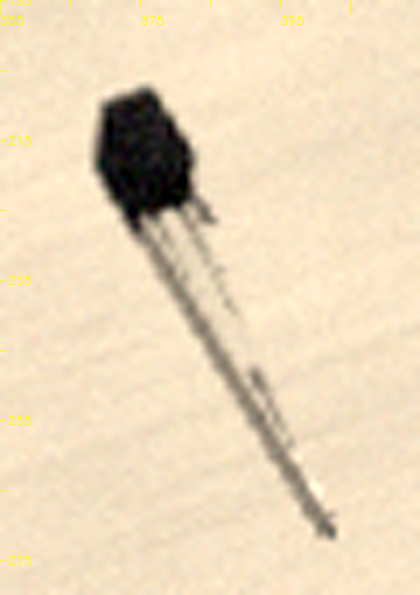

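Run:
```python
from h import *
t=load("top0")
crop(t,310,185,105,95,7,"pics/t_b.png",1.6)
crop(t,345,155,60,50,12,"pics/t_h2.png",2.2)
```

```text
(no output)
```

View pics/t_b.png

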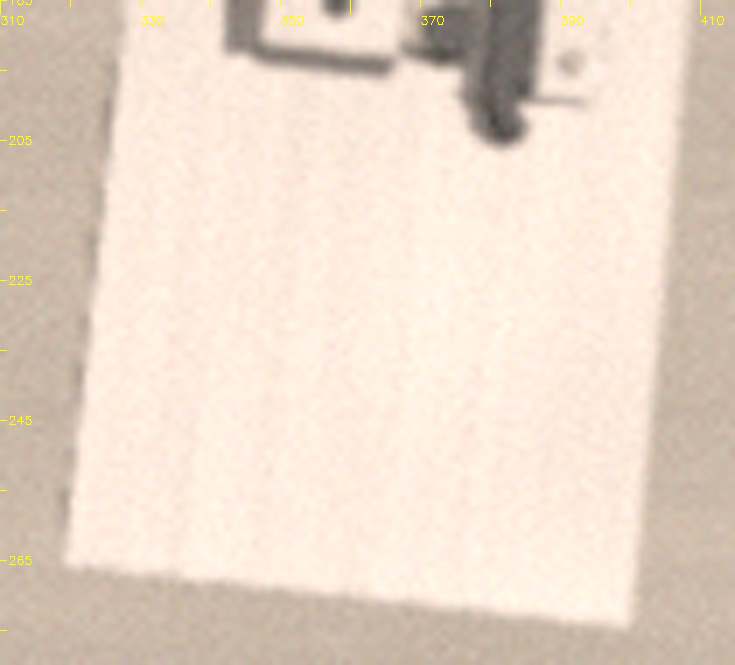

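View pics/t_h2.png

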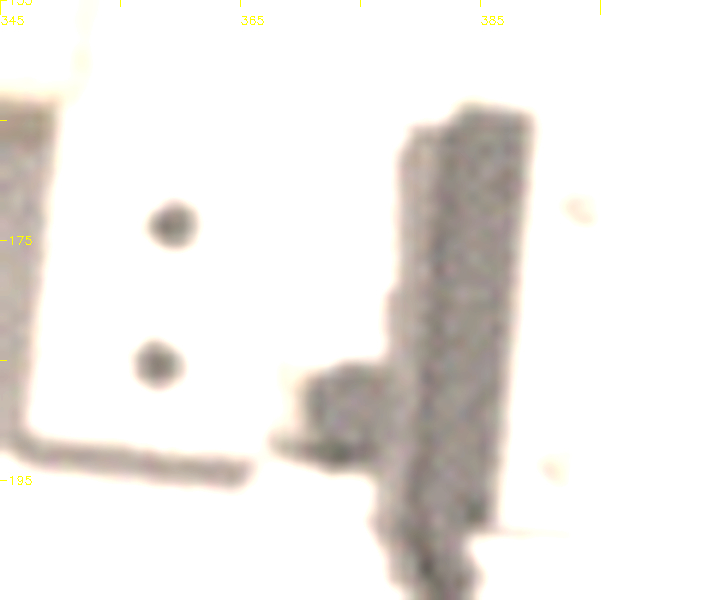

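Run:
```python
from h import *
from scipy.optimize import least_squares
t=load("top0");s=load("scene0")
NL,NR,FR,FL=[-240,145],[-240,-90],[160,-90],[160,145]
def fit(obs,bias=False):
    def f(p):
        c,sn=np.cos(p[2]),np.sin(p[2]);r=[]
        for cam,g,z,uv in obs:
            P=[p[0]+c*g[0]-sn*g[1],p[1]+sn*g[0]+c*g[1],z]
            r.append(proj(cam,P)[0]-uv)
        return np.concatenate(r)
    q=least_squares(f,[600,-60,0]);return q.x,q.fun.reshape(-1,2).round(2)
T=[(t,NL,6,(319.3,265.7)),(t,NR,6,(400,274.3)),(t,FR,6,(412.2,143.3))]
S=[(s,NL,6,(311.2,226.8)),(s,NR,6,(227.5,246.3)),(s,FR,6,(267,378.5)),(s,FL,6,(363,349.5))]
for o in(T,S,T+S): print(*fit(o))
# gauge
H=[(t,a,44,b) for a,b in zip([[20,12],[20,-12],[-20,12],[-20,-12]],[(254.6,238),(265.3,238),(254.6,252),(265.2,252)])]
B=[(t,[170,-10],16,(266.6,187.5))]
Hs=[]
print(*fit(H+B))
print(atz(t,[(266.6,187.5)],16), atz(t,[(254.6,238),(265.3,238),(254.6,252),(265.2,252)],44))
# scene handle top corners & tip
sc=[(369.5,209),(376.5,207.5)]
Sg=[(s,[170,-8.5],16,(402.3,270.5))]
print(atz(s,[(402,271)],0)) 
# depth check
for uv in [(260,245),(374,190),(387,180),(360,185),(370,240)]: print(uv,depthpts(t,[uv]).round(1))
```

```text
[ 6.48079403e+02 -1.27663955e+02 -1.13056427e-01] [[ 0.69 -0.03]
 [-0.66  0.32]
 [-0.03 -0.3 ]]
[ 6.50171966e+02 -1.22590795e+02 -1.09030805e-01] [[-0.31 -0.69]
 [ 0.44  0.64]
 [ 0.71 -0.57]
 [-0.83  0.72]]
[ 6.49416653e+02 -1.24186638e+02 -1.08551096e-01] [[-0.15 -0.23]
 [-1.46 -0.23]
 [-1.41 -0.89]
 [-1.   -0.71]
 [-0.25  0.65]
 [-0.01 -0.58]
 [-1.55  0.68]]
[ 4.84255708e+02  2.16141651e+02 -2.09936766e-02] [[ 1.45 -0.24]
 [-0.95 -0.06]
 [ 1.   -0.4 ]
 [-1.29 -0.22]
 [-0.21  0.97]]
[[656.93061525 201.99405151  16.        ]] [[503.80110047 231.92120046  44.        ]
 [503.81517311 200.96556872  44.        ]
 [463.34588023 231.4327909   44.        ]
 [463.38389493 200.83885727  44.        ]]
[[658.98935777 207.21766722   0.        ]]
(260, 245) [[483.9 216.6  39.4]]
(374, 190) [[ 645.4 -114.2   38.6]]
(387, 180) [[ 674.4 -152.2   43.1]]
(360, 185) [[656.5 -72.   57. ]]
(370, 240) [[ 501.6 -103.9    7.6]]
```

Run:
```python
from h import *
t=load("top0");s=load("scene0")
for c in(t,s): print(ray(c,[(320,240)])[0])
print(atz(t,[(265.4,235),(266.7,188)],0),atz(t,[(265.2,238),(265.2,252)],0),atz(t,[(254.6,238),(254.6,252)],44))
def pose(x,y,a,P): 
    c,sn=np.cos(a),np.sin(a); return np.array([[x+c*p[0]-sn*p[1],y+sn*p[0]+c*p[1],p[2]] for p in P])
# overlay of guess on both
for (x,y,a) in [(484,218,-0.045)]:
  P=pose(x,y,a,[[sx*20,sy*12,z] for sx in(-1,1) for sy in(-1,1) for z in(0,44)])
  E=[(i,j) for i in range(8) for j in range(i) if bin(i^j).count('1')==1]
  F=[[20,-10,0],[170,-10,0],[20,-10,16],[170,-10,16],[20,11.75,16],[170,-7,16],[20,11.75,0],[170,-7,0]]
  F=pose(x,y,a,F); 
  for c,n,(x0,y0) in((t,"t",(235,175)),(s,"s",(355,195))):
    S=8; im=cv2.resize(c["frame"][y0:y0+85,x0:x0+65,::-1],None,fx=S,fy=S,interpolation=cv2.INTER_CUBIC)
    im=np.clip(im*1.5,0,255).astype(np.uint8)
    q=((proj(c,P)-[x0,y0]+.5)*S).astype(int); 
    for i,j in E: cv2.line(im,tuple(map(int,q[i])),tuple(map(int,q[j])),(0,0,255),1)
    q=((proj(c,F)-[x0,y0]+.5)*S).astype(int)
    for i,j in((0,1),(2,3),(4,5),(6,7)): cv2.line(im,tuple(map(int,q[i])),tuple(map(int,q[j])),(0,160,0),1)
    cv2.imwrite(f"pics/ov_{n}.png",im)
a=cv2.imread("pics/ov_t.png");b=cv2.imread("pics/ov_s.png");m=np.hstack([a,b]);cv2.imwrite("pics/ov.png",cv2.resize(m,None,fx=.76,fy=.76,interpolation=cv2.INTER_AREA))
```

```text
[ 355.91455183   34.78028209 1571.54435217]
[1373.11445977 -379.54480532 1300.96821431]
[[517.01482172 205.55143987   0.        ]
 [658.50431112 203.39302126   0.        ]] [[508.07522301 206.04979638   0.        ]
 [466.47948498 205.62207505   0.        ]] [[503.80110047 231.92120046  44.        ]
 [463.34588023 231.4327909   44.        ]]
```

View pics/ov.png

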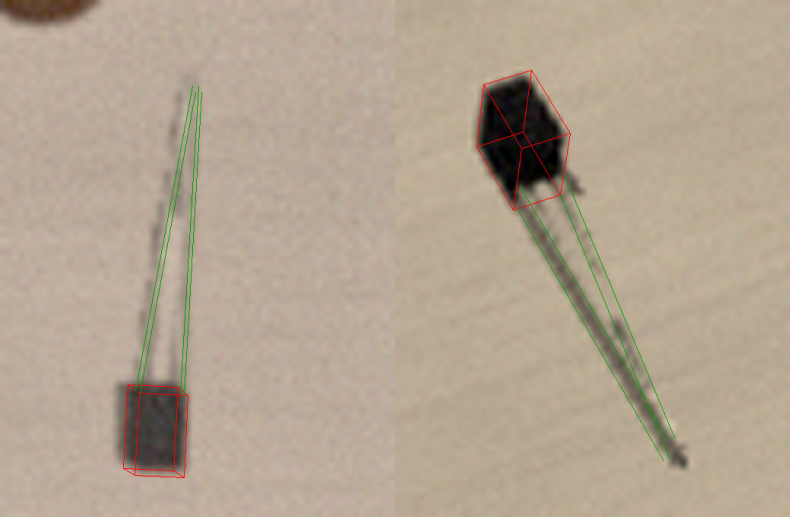

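The crops confirm the choice: black handle, steel blade, flat side on -y. The gauge is at about (484,218) with yaw about -0.015, and the guide crest is at about (649,-125) with yaw -0.11. Next I compute the move to the grasp.

```bash
cat >> h.py <<'E'
def quat(q): return Ro.from_quat([q[1],q[2],q[3],q[0]])
def plan(s,target,jaw_dir_yaw=None):
    """target TCP world mm; jaw yaw = yaw of object frame. prints deltas in tool axes (cm), twist"""
    R=quat(s["ee_rot"]).as_matrix()
    d=R.T@(np.array(target)-s["eef_pos"])/10
    out={"d_cm":d.round(2)}
    if jaw_dir_yaw is not None:
        # desired: tool y down, tool x along +-object y
        for sg in(1,-1):
            x=sg*np.array([-np.sin(jaw_dir_yaw),np.cos(jaw_dir_yaw),0]);y=np.array([0,0,-1.]);z=np.cross(x,y)
            D=np.c_[x,y,z]; out["tw%+d"%sg]=Ro.from_matrix(R.T@D).as_rotvec().round(4)
    return out
E
python3 - <<'E'
from h import *
from rig import telemetry
s=telemetry.sense()
print(quat(s["ee_rot"]).as_matrix().round(3))
print(plan(s,[484,218,60],-0.015),plan(s,[484,218,7],-0.015)["d_cm"])
E
```

```text
[[ 0.326 -0.001 -0.945]
 [ 0.945 -0.001  0.326]
 [-0.001 -1.     0.   ]]
{'d_cm': array([-16.09,  17.09, -38.67]), 'tw+1': array([-0.0004, -0.3168, -0.001 ]), 'tw-1': array([ 1.5000e-03,  2.8248e+00, -6.0000e-04])} [-16.08  22.39 -38.67]
```

```bash
python3 -m handwheel '[{"delta_pos":[-1.6,1.2,-3.9],"twist":[0,-0.04,0],"jaw":1},{"delta_pos":[-3.2,2.4,-7.7],"twist":[0,-0.08,0],"jaw":1},{"delta_pos":[-4.8,3.6,-11.6],"twist":[0,-0.12,0],"jaw":1},{"delta_pos":[-6.4,4.8,-15.5],"twist":[0,-0.16,0],"jaw":1},{"delta_pos":[-8.0,6.0,-19.3],"twist":[0,-0.2,0],"jaw":1},{"delta_pos":[-9.6,7.2,-23.2],"twist":[0,-0.24,0],"jaw":1},{"delta_pos":[-11.2,8.4,-27.1],"twist":[0,-0.28,0],"jaw":1},{"delta_pos":[-12.9,9.6,-31],"twist":[0,-0.3168,0],"jaw":1},{"delta_pos":[-14.5,10.8,-34.8],"twist":[0,-0.3168,0],"jaw":1},{"delta_pos":[-16.1,12,-38.7],"twist":[0,-0.3168,0],"jaw":1}]' 40
python3 - <<'E'
from h import *
from rig import telemetry,imaging
c=imaging.capture("scene"); pickle.dump(c,open("pics/s1.pkl","wb"))
crop(c,330,150,110,130,5,"pics/s1.png",1.6)
s=telemetry.sense();print(s["time_s"],s["eef_pos"],s["force"]);print(plan(s,[484,218,7],-0.015))
E
```

```text
time_s: 0.93
eef_pos: [471.6, 228.7, 115.9]
ee_rot: [0.504, -0.504, -0.496, 0.496]
force: [0.6, 0.7, 0.4]
grip_width: 1.002
0.9833 [475.53442339 224.3099828  113.84685715] [ 1.02109117 -5.82767293 -3.30953802]
{'d_cm': array([-0.59, 10.69, -0.86]), 'tw+1': array([-0.0004, -0.0043, -0.002 ]), 'tw-1': array([ 3.1000e-03,  3.1373e+00, -6.0000e-04])}
```

View pics/s1.png

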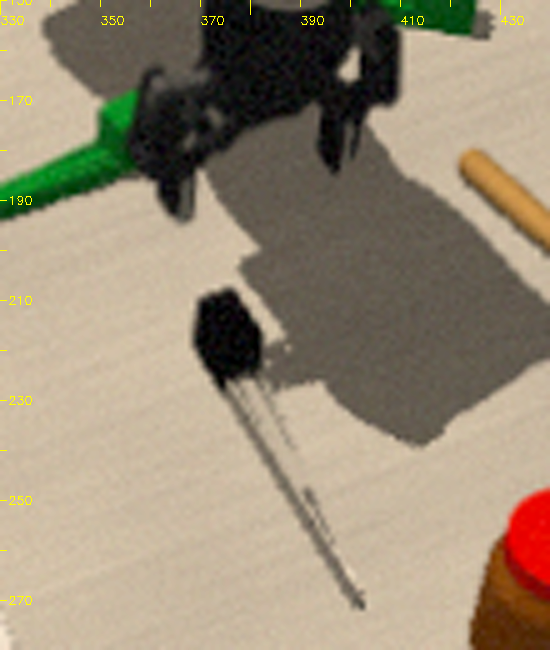

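```bash
python3 -m handwheel '[{"delta_pos":[0,2,0],"twist":[0,0,0],"jaw":1},{"delta_pos":[0,4,0],"twist":[0,0,0],"jaw":1},{"delta_pos":[0,6,0],"twist":[0,0,0],"jaw":1},{"delta_pos":[0,8,0],"twist":[0,0,0],"jaw":1},{"delta_pos":[0,9.5,0],"twist":[0,0,0],"jaw":1},{"delta_pos":[0,10.3,0],"twist":[0,0,0],"jaw":1},{"delta_pos":[0,10.3,0],"twist":[0,0,0],"jaw":1},{"delta_pos":[0,10.3,0],"twist":[0,0,0],"jaw":1},{"delta_pos":[0,10.3,0],"twist":[0,0,0],"jaw":1},{"delta_pos":[0,10.3,0],"twist":[0,0,0],"jaw":1}]' 40
python3 - <<'E'
from h import *
from rig import telemetry,imaging
c=imaging.capture("scene"); pickle.dump(c,open("pics/s2.pkl","wb"))
crop(c,330,150,110,130,5,"pics/s2.png",2.2)
s=telemetry.sense();print(s["time_s"],s["eef_pos"],s["force"],s["wrist_torque"]);print(plan(s,[484,218,7],-0.015))
E
```

```text
time_s: 1.82
eef_pos: [471.1, 230.6, 14.6]
ee_rot: [-0.503, 0.504, 0.497, -0.496]
force: [-0.1, 0.7, -0.8]
grip_width: 0.999
1.8667 [471.0063288  230.53425162  14.4708189 ] [ 0.03067141  0.81880218 -0.5978101 ] [0.02113688 0.02819854 0.04567458]
{'d_cm': array([-1.23,  0.75, -1.32]), 'tw+1': array([0.0015, 0.    , 0.0004]), 'tw-1': array([ 6.0000e-04, -3.1415e+00, -2.4000e-03])}
```

View pics/s2.png

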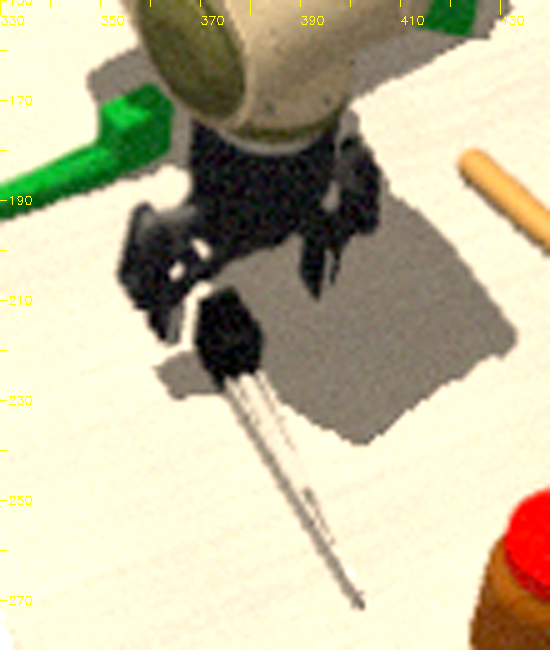

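```bash
python3 -m handwheel '[{"delta_pos":[-0.4,0,-0.4],"twist":[0,0,0],"jaw":1},{"delta_pos":[-0.8,0.2,-0.8],"twist":[0,0,0],"jaw":1},{"delta_pos":[-1.25,0.5,-1.3],"twist":[0,0,0],"jaw":1},{"delta_pos":[-1.25,0.6,-1.3],"twist":[0,0,0],"jaw":1},{"delta_pos":[-1.25,0.6,-1.3],"twist":[0,0,0],"jaw":0.4},{"delta_pos":[-1.25,0.6,-1.3],"twist":[0,0,0],"jaw":0.2},{"delta_pos":[-1.25,0.6,-1.3],"twist":[0,0,0],"jaw":0},{"delta_pos":[-1.25,0.6,-1.3],"twist":[0,0,0],"jaw":0},{"delta_pos":[-1.25,0.6,-1.3],"twist":[0,0,0],"jaw":0},{"delta_pos":[-1.25,0.6,-1.3],"twist":[0,0,0],"jaw":0}]' 40
python3 - <<'E'
from h import *
from rig import telemetry,imaging
c=imaging.capture("scene"); pickle.dump(c,open("pics/s3.pkl","wb"))
crop(c,330,150,110,130,5,"pics/s3.png",2.2)
s=telemetry.sense();print(s["time_s"],s["eef_pos"],s["force"],s["wrist_torque"],s["grip_width"]);print(plan(s,[484,218,7],-0.015))
E
```

```text
time_s: 2.7
eef_pos: [483.4, 217.8, 7.8]
ee_rot: [-0.504, 0.504, 0.496, -0.496]
force: [-1.2, -0.3, 2.7]
grip_width: 0.274
2.75 [483.39502939 217.82221796   7.79507521] [0.71430816 0.69437891 1.70715976] [0.06289532 0.07795471 0.01712409] 0.27631331725264296
{'d_cm': array([ 0.02,  0.08, -0.06]), 'tw+1': array([0.0003, 0.0002, 0.0001]), 'tw-1': array([ 2.0000e-04, -3.1414e+00, -4.0000e-04])}
```

View pics/s3.png

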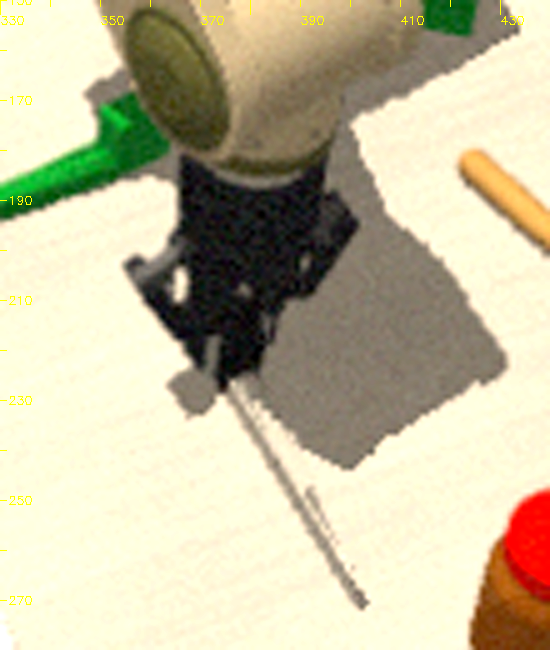

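```bash
python3 -m handwheel '[{"delta_pos":[0,-2,0],"twist":[0,0,0],"jaw":0},{"delta_pos":[0,-4.5,0.5],"twist":[0,0,0],"jaw":0},{"delta_pos":[-2,-5,1.5],"twist":[0,0.01,0],"jaw":0},{"delta_pos":[-5,-5,2.5],"twist":[0,0.02,0],"jaw":0},{"delta_pos":[-8,-5,3.5],"twist":[0,0.04,0],"jaw":0},{"delta_pos":[-11,-5,4.5],"twist":[0,0.05,0],"jaw":0},{"delta_pos":[-14,-5,4.8],"twist":[0,0.06,0],"jaw":0},{"delta_pos":[-17,-5,4.8],"twist":[0,0.07,0],"jaw":0},{"delta_pos":[-20,-5,4.8],"twist":[0,0.08,0],"jaw":0},{"delta_pos":[-22,-5,4.8],"twist":[0,0.095,0],"jaw":0}]' 50
python3 - <<'E'
from h import *
from rig import telemetry,imaging
s=telemetry.sense();print(s["time_s"],s["eef_pos"],s["force"],s["grip_width"]);print(plan(s,[430.5,-98,50],-0.11))
E
```

```text
time_s: 3.58
eef_pos: [431.8, -3.6, 57.7]
ee_rot: [-0.527, 0.527, 0.471, -0.471]
force: [0.1, 0.0, -1.6]
grip_width: 0.277
3.5833 [431.79153488  -3.61931982  57.65199628] [ 0.09105876  0.03562859 -1.55624082] 0.27656610795910497
{'d_cm': array([-9.39,  0.77, -0.92]), 'tw+1': array([ 0.0001, -0.0015, -0.0003]), 'tw-1': array([4.0000e-04, 3.1401e+00, 2.0000e-04])}
```

```bash
python3 -m handwheel '[{"delta_pos":[-1.5,0,0],"twist":[0,0,0],"jaw":0},{"delta_pos":[-4,0,-0.3],"twist":[0,0,0],"jaw":0},{"delta_pos":[-6.5,0.2,-0.5],"twist":[0,0,0],"jaw":0},{"delta_pos":[-8.5,0.8,-0.9],"twist":[0,0,0],"jaw":0},{"delta_pos":[-9.4,1.5,-0.9],"twist":[0,0,0],"jaw":0},{"delta_pos":[-9.4,2.5,-0.9],"twist":[0,0,0],"jaw":0},{"delta_pos":[-9.4,2.8,-0.9],"twist":[0,0,0],"jaw":0},{"delta_pos":[-9.4,2.8,-0.9],"twist":[0,0,0],"jaw":0},{"delta_pos":[-9.4,2.8,-0.9],"twist":[0,0,0],"jaw":0},{"delta_pos":[-9.4,2.8,-0.9],"twist":[0,0,0],"jaw":0}]' 50
python3 - <<'E'
from h import *
from rig import telemetry,imaging
for n in("scene","top"):
    c=imaging.capture(n); pickle.dump(c,open(f"pics/{n}4.pkl","wb"))
    if n=="scene": crop(c,215,190,140,160,4,"pics/s4.png",2)
    else: crop(c,320,140,110,120,5,"pics/t4.png",2)
s=telemetry.sense();print(s["time_s"],s["eef_pos"],s["force"],s["grip_width"]);print(plan(s,[430.5,-98,30],-0.11))
E
```

```text
time_s: 4.42
eef_pos: [430.9, -95.5, 29.9]
ee_rot: [-0.526, 0.527, 0.472, -0.472]
force: [-0.4, 0.7, -1.4]
grip_width: 0.28
4.5167 [430.88281659 -95.67214651  29.95617724] [-0.36981403 -0.10831089 -1.49887981] 0.2742887312318966
{'d_cm': array([-0.24, -0.  ,  0.01]), 'tw+1': array([ 0.0005,  0.0007, -0.0002]), 'tw-1': array([-3.0000e-04, -3.1409e+00, -9.0000e-04])}
```

View pics/s4.png

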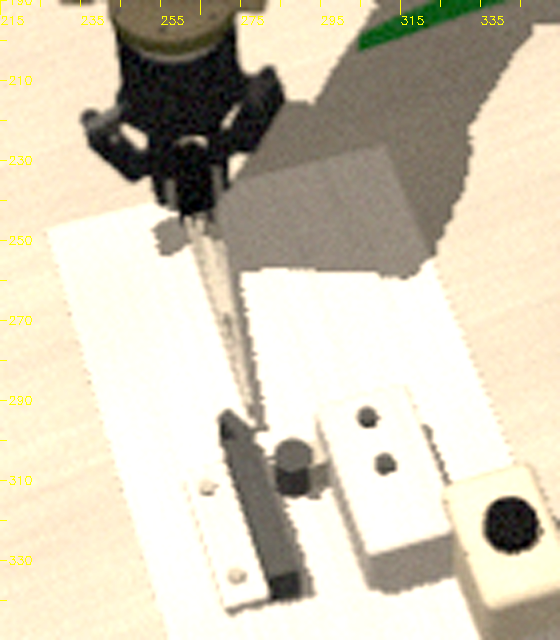

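View pics/t4.png

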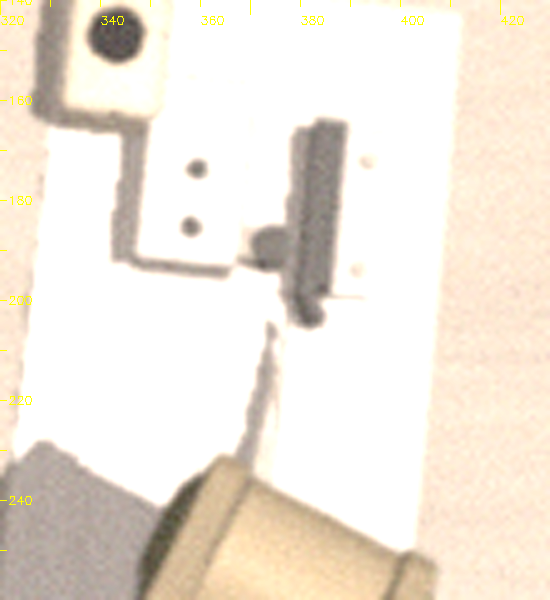

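Run:
```python
from h import *
c=load("top4")
crop(c,355,160,40,60,12,"pics/t4b.png",1.1)
```

```text
(no output)
```

View pics/t4b.png

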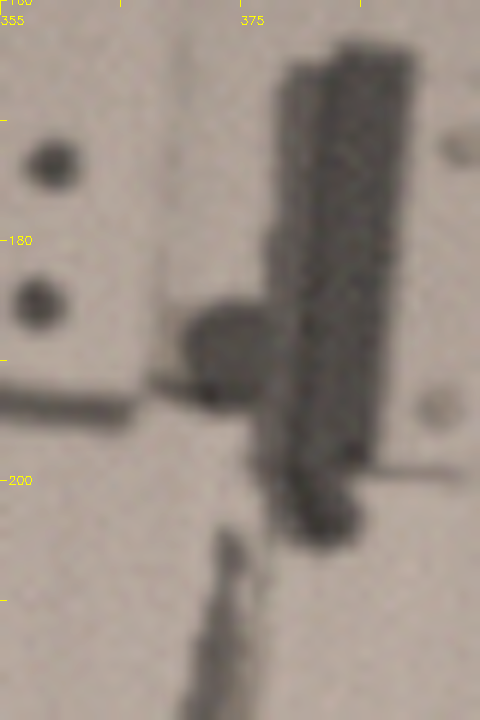

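Run:
```python
from h import *
c=load("top4")
a=-0.11; ex=np.array([np.cos(a),np.sin(a)]);ey=np.array([-np.sin(a),np.cos(a)])
G=np.array([648.8,-126])
def g(uv,z):
    P=atz(c,[uv],z)[0]; d=P[:2]-G; print(uv,z,P.round(1),"guide",(d@ex).round(1),(d@ey).round(1))
g((374.6,188.3),39); g((382.9,164.2),40); g((379.6,199),40); g((389.2,164.2),40)
g((377.3,206.7),38); g((376.7,217),38);g((377.3,204),38)
s=load("scene4")
from rig import telemetry
st=telemetry.sense()
d=st["eef_pos"][:2]-G; h=np.array([d@ex,d@ey]); print("handle",h,"predicted tip", h+[170,-10])
tp=st["eef_pos"][:2]+170*ex-10*ey
print(proj(c,[[*tp,38]]),proj(s,[[*tp,38],[*tp,22]]))
```

```text
(374.6, 188.3) 39 [ 650.4 -116.    39. ] guide 0.5 10.2
(382.9, 164.2) 40 [ 722.3 -141.2   40. ] guide 74.7 -7.0
(379.6, 199) 40 [ 618.6 -130.1   40. ] guide -29.6 -7.4
(389.2, 164.2) 40 [ 722.4 -159.8   40. ] guide 76.9 -25.5
(377.3, 206.7) 38 [ 596.2 -123.4   38. ] guide -52.6 -3.2
(376.7, 217) 38 [ 565.9 -121.3   38. ] guide -82.9 -4.4
(377.3, 204) 38 [ 604.1 -123.5   38. ] guide -44.7 -2.4
handle [-219.92945353    6.22197679] predicted tip [-49.92945353  -3.77802321]
[[377.59841015 205.82572688]] [[276.11137177 289.01779957]
 [276.39677977 292.45741018]]
```

```bash
python3 -m handwheel '[{"delta_pos":[-0.1,0.4,0],"twist":[0,0,0],"jaw":0},{"delta_pos":[-0.25,0.8,0],"twist":[0,0,0],"jaw":0},{"delta_pos":[-0.25,1.1,0],"twist":[0,0,0],"jaw":0},{"delta_pos":[-0.25,1.3,0],"twist":[0,0,0],"jaw":0},{"delta_pos":[-0.25,1.4,0],"twist":[0,0,0],"jaw":0},{"delta_pos":[-0.25,1.5,0],"twist":[0,0,0],"jaw":0},{"delta_pos":[-0.25,1.57,0],"twist":[0,0,0],"jaw":0},{"delta_pos":[-0.25,1.57,0],"twist":[0,0,0],"jaw":0},{"delta_pos":[-0.25,1.57,0],"twist":[0,0,0],"jaw":0},{"delta_pos":[-0.25,1.57,0],"twist":[0,0,0],"jaw":0}]' 50
python3 - <<'E'
from h import *
from rig import telemetry,imaging
for n in("scene","top"):
    c=imaging.capture(n); pickle.dump(c,open(f"pics/{n}5.pkl","wb"))
    if n=="scene": crop(c,245,230,70,90,8,"pics/s5.png",1.3)
    else: crop(c,355,170,40,60,12,"pics/t5.png",1.1)
s=telemetry.sense();print(s["time_s"],s["eef_pos"],s["force"],s["wrist_torque"],s["grip_width"])
E
python3 - <<'E'
import cv2,numpy as np
a=cv2.imread("pics/s5.png");b=cv2.imread("pics/t5.png")
a=cv2.resize(a,None,fx=.8,fy=.8);b=cv2.resize(b,None,fx=.8,fy=.8)
h=max(a.shape[0],b.shape[0]);p=lambda m:np.pad(m,((0,h-m.shape[0]),(0,0),(0,0)))
cv2.imwrite("pics/c5.png",np.hstack([p(a),p(b)])[:600])
E
```

```text
time_s: 5.35
eef_pos: [430.5, -98.5, 14.0]
ee_rot: [-0.527, 0.527, 0.472, -0.472]
force: [-1.1, 0.7, -2.0]
grip_width: 0.277
5.45 [430.43647168 -98.45131344  13.96043181] [ 0.303842   -0.78781454 -1.43282631] [ 0.00187838  0.02895421 -0.0199867 ] 0.27327508213144436
```

View pics/c5.png

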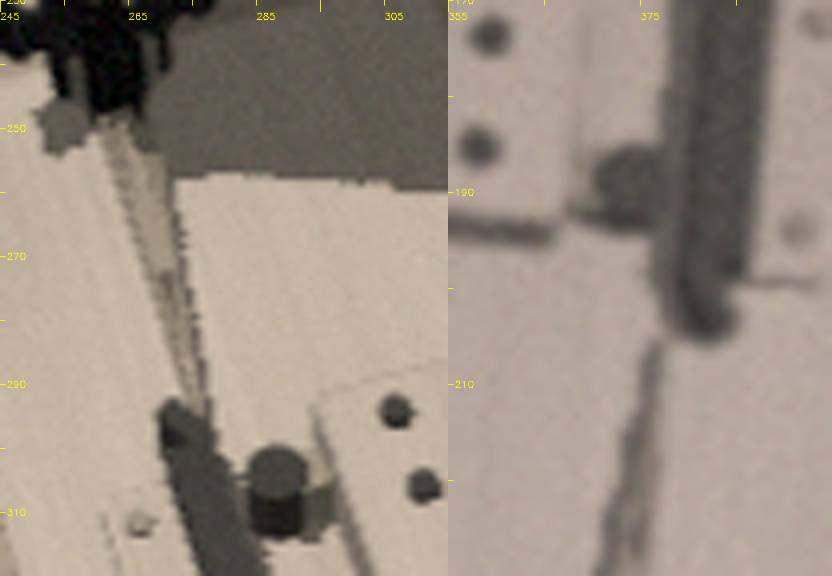

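```bash
python3 -m handwheel '[{"delta_pos":[0,0.05,0],"twist":[0,0,0],"jaw":0},{"delta_pos":[0,0.05,-0.4],"twist":[0,0,0],"jaw":0},{"delta_pos":[0,0.05,-0.8],"twist":[0,0,0],"jaw":0},{"delta_pos":[0,0.05,-1.2],"twist":[0,0,0],"jaw":0},{"delta_pos":[0,0.05,-1.6],"twist":[0,0,0],"jaw":0},{"delta_pos":[0,0.05,-2],"twist":[0,0,0],"jaw":0},{"delta_pos":[0,0.05,-2.3],"twist":[0,0,0],"jaw":0},{"delta_pos":[0,0.05,-2.6],"twist":[0,0,0],"jaw":0},{"delta_pos":[0,0.05,-2.6],"twist":[0,0,0],"jaw":0},{"delta_pos":[0,0.05,-2.6],"twist":[0,0,0],"jaw":0}]' 50
cat > st.py <<'E'
from h import *
from rig import telemetry
s=telemetry.sense();a=-0.11; ex=np.array([np.cos(a),np.sin(a)]);ey=np.array([-np.sin(a),np.cos(a)])
d=s["eef_pos"][:2]-[648.8,-126];F=s["force"];print(s["time_s"].__round__(2),"g-frame handle",(d@ex).round(2),(d@ey).round(2),"z",s["eef_pos"][2].round(2),"Fg",(F[:2]@ex).round(2),(F[:2]@ey).round(2),F[2].round(2),"T",s["wrist_torque"].round(3),"w",round(s["grip_width"],3))
E
python3 st.py
```

```text
time_s: 6.28
eef_pos: [455.4, -100.7, 13.7]
ee_rot: [0.527, -0.526, -0.472, 0.473]
force: [-6.1, 3.5, 10.3]
grip_width: 0.275
6.28 g-frame handle -195.0 3.93 z 13.75 Fg -6.47 2.85 10.27 T [0.523 1.002 0.407] w 0.275
```

```bash
python3 -m handwheel '[{"delta_pos":[0,-0.03,0],"twist":[0,0,0],"jaw":0},{"delta_pos":[0,-0.03,0],"twist":[0,0,0],"jaw":0},{"delta_pos":[0,-0.03,0],"twist":[0,0,0],"jaw":0},{"delta_pos":[0,-0.03,0],"twist":[0,0,0],"jaw":0},{"delta_pos":[0,-0.03,0],"twist":[0,0,0],"jaw":0},{"delta_pos":[0,-0.03,0],"twist":[0,0,0],"jaw":0},{"delta_pos":[0,-0.03,0],"twist":[0,0,0],"jaw":0},{"delta_pos":[0,-0.03,0],"twist":[0,0,0],"jaw":0},{"delta_pos":[0,-0.03,0],"twist":[0,0,0],"jaw":0},{"delta_pos":[0,-0.03,0],"twist":[0,0,0],"jaw":0}]' 
python3 st.py
python3 - <<'E'
from h import *
from rig import imaging
c=imaging.capture("top"); pickle.dump(c,open(f"pics/top6.pkl","wb"));crop(c,355,165,40,50,12,"pics/t6.png",1.1)
c=imaging.capture("scene"); pickle.dump(c,open(f"pics/scene6.pkl","wb"));crop(c,245,260,60,60,9,"pics/s6.png",1.3)
E
```

```text
time_s: 7.12
eef_pos: [455.4, -100.7, 13.8]
ee_rot: [0.527, -0.526, -0.472, 0.472]
force: [-5.3, 3.5, 6.7]
grip_width: 0.273
7.12 g-frame handle -194.96 3.94 z 13.75 Fg -5.64 2.92 6.71 T [0.634 0.844 0.501] w 0.273
```

View pics/t6.png

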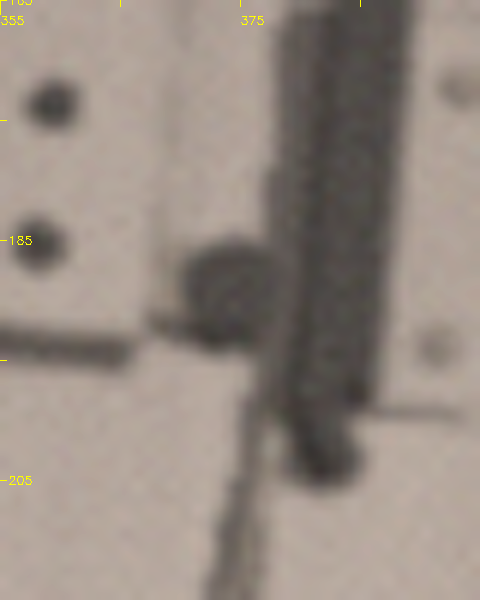

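View pics/s6.png

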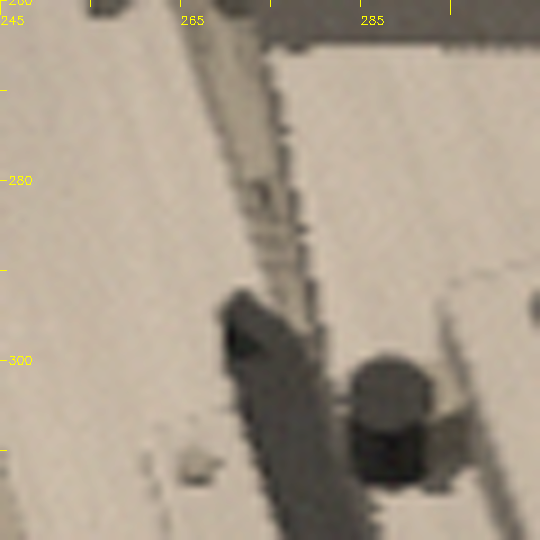

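```bash
python3 -m handwheel '[{"delta_pos":[0,-0.05,0],"twist":[0,0,0],"jaw":0},{"delta_pos":[0,-0.05,0],"twist":[0,0,0],"jaw":0},{"delta_pos":[0,-0.05,0],"twist":[0,0,0],"jaw":0},{"delta_pos":[0,-0.05,0],"twist":[0,0,0],"jaw":0},{"delta_pos":[0.05,-0.05,0],"twist":[0,0,0],"jaw":0},{"delta_pos":[0.05,-0.05,0],"twist":[0,0,0],"jaw":0},{"delta_pos":[0.05,-0.05,0],"twist":[0,0,0],"jaw":0},{"delta_pos":[0.05,-0.05,0],"twist":[0,0,0],"jaw":0},{"delta_pos":[0.05,-0.05,0],"twist":[0,0,0],"jaw":0},{"delta_pos":[0.05,-0.05,0],"twist":[0,0,0],"jaw":0}]' 
python3 st.py
```

```text
time_s: 8.05
eef_pos: [456.3, -100.8, 14.2]
ee_rot: [0.527, -0.527, -0.472, 0.472]
force: [-1.4, 3.5, -3.0]
grip_width: 0.274
8.05 g-frame handle -194.11 3.93 z 14.16 Fg -1.78 3.3 -2.97 T [0.684 0.439 0.601] w 0.274
```

```bash
python3 -m handwheel '[{"delta_pos":[0.05,0,0],"twist":[0,0,0],"jaw":0},{"delta_pos":[0.1,0,0],"twist":[0,0,0],"jaw":0},{"delta_pos":[0.1,0,0],"twist":[0,0,0],"jaw":0},{"delta_pos":[0.1,0,0],"twist":[0,0,0],"jaw":0},{"delta_pos":[0.1,0,0],"twist":[0,0,0],"jaw":0},{"delta_pos":[0.1,0,0],"twist":[0,0,0],"jaw":0},{"delta_pos":[0.1,0,0],"twist":[0,0,0],"jaw":0},{"delta_pos":[0.1,0,0],"twist":[0,0,0],"jaw":0},{"delta_pos":[0.1,0,0],"twist":[0,0,0],"jaw":0},{"delta_pos":[0.1,0,0],"twist":[0,0,0],"jaw":0}]' 
python3 st.py
```

```text
time_s: 8.88
eef_pos: [456.6, -99.9, 14.3]
ee_rot: [-0.527, 0.527, 0.472, -0.472]
force: [0.8, 1.5, -1.0]
grip_width: 0.276
8.88 g-frame handle -193.92 4.81 z 14.29 Fg 0.64 1.56 -1.01 T [ 0.071 -0.142  0.104] w 0.276
```

```bash
python3 -m handwheel '[{"delta_pos":[0,0,-0.4],"twist":[0,0,0],"jaw":0},{"delta_pos":[0,0,-0.8],"twist":[0,0,0],"jaw":0},{"delta_pos":[0,0,-1.2],"twist":[0,0,0],"jaw":0},{"delta_pos":[0,0,-1.6],"twist":[0,0,0],"jaw":0},{"delta_pos":[0,0,-2],"twist":[0,0,0],"jaw":0},{"delta_pos":[0,0,-2.4],"twist":[0,0,0],"jaw":0},{"delta_pos":[0,0,-2.7],"twist":[0,0,0],"jaw":0},{"delta_pos":[0,0,-3],"twist":[0,0,0],"jaw":0},{"delta_pos":[0,0,-3],"twist":[0,0,0],"jaw":0},{"delta_pos":[0,0,-3],"twist":[0,0,0],"jaw":0}]' 
python3 st.py
python3 - <<'E'
from h import *
from rig import imaging
c=imaging.capture("top"); pickle.dump(c,open(f"pics/top7.pkl","wb"));crop(c,355,165,40,50,12,"pics/t7.png",1.1)
c=imaging.capture("scene"); pickle.dump(c,open(f"pics/scene7.pkl","wb"));crop(c,245,260,60,60,9,"pics/s7.png",1.3)
E
```

```text
time_s: 9.72
eef_pos: [486.3, -103.1, 14.2]
ee_rot: [0.527, -0.527, -0.472, 0.472]
force: [-0.3, 0.0, -1.6]
grip_width: 0.275
9.72 g-frame handle -164.05 4.92 z 14.15 Fg -0.33 -0.0 -1.56 T [0.041 0.017 0.012] w 0.275
```

View pics/t7.png

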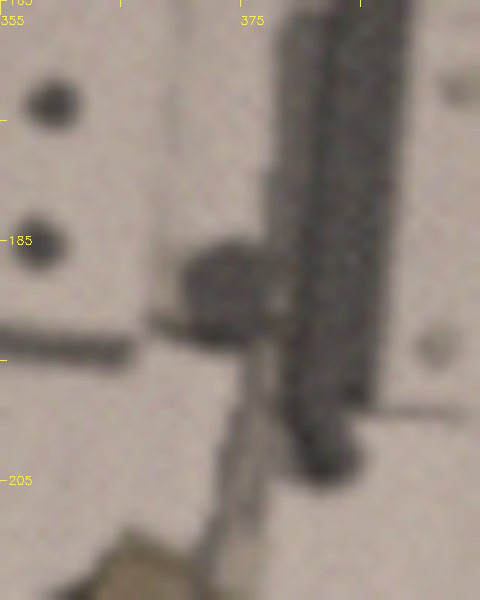

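View pics/s7.png

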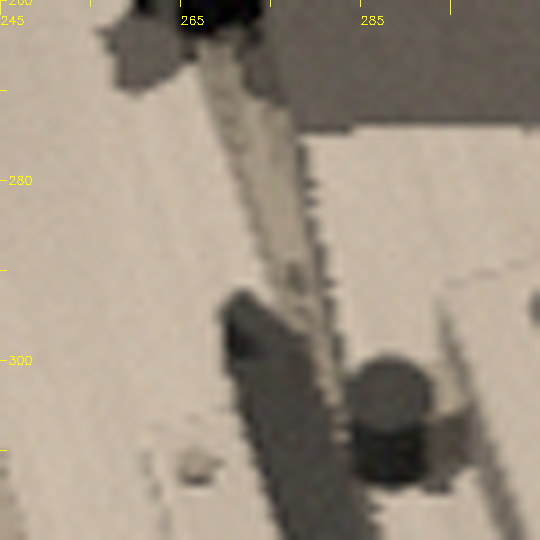

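```bash
python3 -m handwheel '[{"delta_pos":[-0.05,0,0],"twist":[0,0,0],"jaw":0},{"delta_pos":[-0.1,0,0],"twist":[0,0,0],"jaw":0},{"delta_pos":[-0.1,0,0],"twist":[0,0,0],"jaw":0},{"delta_pos":[-0.1,0.01,0],"twist":[0,0,0],"jaw":0},{"delta_pos":[-0.1,0.02,0],"twist":[0,0,0],"jaw":0},{"delta_pos":[-0.1,0.03,0],"twist":[0,0,0],"jaw":0},{"delta_pos":[-0.1,0.03,0],"twist":[0,0,0],"jaw":0},{"delta_pos":[-0.1,0.03,0],"twist":[0,0,0],"jaw":0},{"delta_pos":[-0.1,0.03,0],"twist":[0,0,0],"jaw":0},{"delta_pos":[-0.1,0.03,0],"twist":[0,0,0],"jaw":0}]' 
python3 st.py
```

```text
time_s: 10.65
eef_pos: [486.0, -104.0, 13.9]
ee_rot: [0.527, -0.527, -0.472, 0.472]
force: [-0.9, 4.1, -0.2]
grip_width: 0.273
10.65 g-frame handle -164.21 4.03 z 13.87 Fg -1.34 3.93 -0.25 T [0.634 0.122 0.498] w 0.273
```

```bash
python3 -m handwheel '[{"delta_pos":[0.03,0,0],"twist":[0,0,0],"jaw":0},{"delta_pos":[0.03,0,0],"twist":[0,0,0],"jaw":0.6},{"delta_pos":[0.03,0,0],"twist":[0,0,0],"jaw":0.6},{"delta_pos":[0.03,0,0],"twist":[0,0,0],"jaw":0.6},{"delta_pos":[0.03,0,0],"twist":[0,0,0],"jaw":0.6},{"delta_pos":[0.03,-0.5,0],"twist":[0,0,0],"jaw":0.6},{"delta_pos":[0.03,-1.5,0],"twist":[0,0,0],"jaw":0.6},{"delta_pos":[0.03,-3,0],"twist":[0,0,0],"jaw":0.6},{"delta_pos":[0.03,-5,0],"twist":[0,0,0],"jaw":0.6},{"delta_pos":[0.03,-6,0],"twist":[0,0,0],"jaw":0.6}]' 
python3 st.py
python3 - <<'E'
from h import *
from rig import imaging
c=imaging.capture("scene"); pickle.dump(c,open(f"pics/scene8.pkl","wb"));crop(c,225,220,85,95,6,"pics/s8.png",1.4)
E
```

```text
time_s: 11.48
eef_pos: [487.0, -104.2, 76.6]
ee_rot: [-0.526, 0.528, 0.472, -0.471]
force: [1.3, 0.2, 0.2]
grip_width: 0.6
11.48 g-frame handle -163.18 3.92 z 76.6 Fg 1.31 0.38 0.21 T [ 0.027 -0.014 -0.019] w 0.6
```

View pics/s8.png

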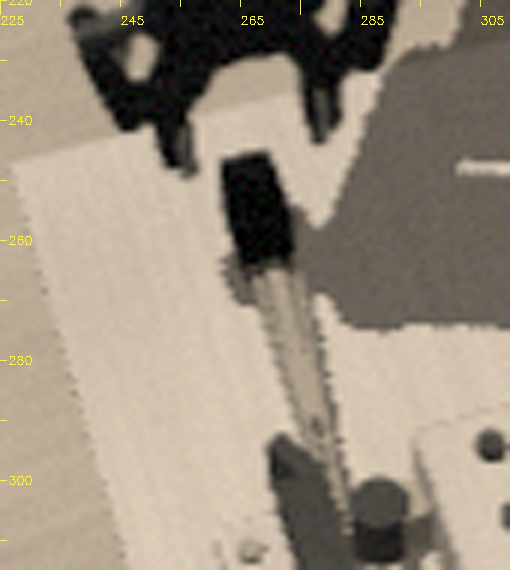

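```bash
python3 -m handwheel '[{"delta_pos":[0,0,1.5],"twist":[0,0,0],"jaw":0},{"delta_pos":[0,0,3],"twist":[-0.04,0,0],"jaw":0},{"delta_pos":[0,0,4.2],"twist":[-0.08,0,0],"jaw":0},{"delta_pos":[0,0,4.7],"twist":[-0.08,0,0],"jaw":0},{"delta_pos":[0,1.5,4.7],"twist":[-0.08,0,0],"jaw":0},{"delta_pos":[0,3,4.7],"twist":[-0.08,0,0],"jaw":0},{"delta_pos":[0,4,4.7],"twist":[-0.08,0,0],"jaw":0},{"delta_pos":[0,4.8,4.7],"twist":[-0.08,0,0],"jaw":0},{"delta_pos":[0,5,4.7],"twist":[-0.08,0,0],"jaw":0},{"delta_pos":[0,5,4.7],"twist":[-0.08,0,0],"jaw":0}]' 
python3 st.py
```

```text
time_s: 12.37
eef_pos: [439.5, -98.6, 23.6]
ee_rot: [-0.506, 0.547, 0.49, -0.453]
force: [0.7, -0.4, -0.4]
grip_width: 0.003
12.37 g-frame handle -211.01 4.21 z 23.58 Fg 0.75 -0.3 -0.35 T [ 0.075  0.041 -0.033] w 0.003
```

```bash
python3 -m handwheel '[{"delta_pos":[0,0.4,0.03],"twist":[0,0,0],"jaw":0},{"delta_pos":[0,0.8,0.06],"twist":[0,0,0],"jaw":0},{"delta_pos":[0,1.15,0.1],"twist":[0,0,0],"jaw":0},{"delta_pos":[0,1.25,0.1],"twist":[0,0,0],"jaw":0},{"delta_pos":[0,1.27,-0.2],"twist":[0,0,0],"jaw":0},{"delta_pos":[0,1.29,-0.4],"twist":[0,0,0],"jaw":0},{"delta_pos":[0,1.31,-0.7],"twist":[0,0,0],"jaw":0},{"delta_pos":[0,1.33,-0.9],"twist":[0,0,0],"jaw":0},{"delta_pos":[0,1.35,-1.1],"twist":[0,0,0],"jaw":0},{"delta_pos":[0,1.35,-1.1],"twist":[0,0,0],"jaw":0}]' 
python3 st.py
python3 - <<'E'
from h import *
from rig import imaging
c=imaging.capture("scene"); pickle.dump(c,open(f"pics/scene9.pkl","wb"));crop(c,225,220,85,95,6,"pics/s9.png",1.6)
E
```

```text
time_s: 13.2
eef_pos: [451.9, -100.1, 11.4]
ee_rot: [-0.505, 0.548, 0.49, -0.452]
force: [-0.7, 0.4, -0.4]
grip_width: 0.002
13.2 g-frame handle -198.59 4.14 z 11.42 Fg -0.79 0.29 -0.4 T [-0.014  0.038  0.019] w 0.002
```

View pics/s9.png

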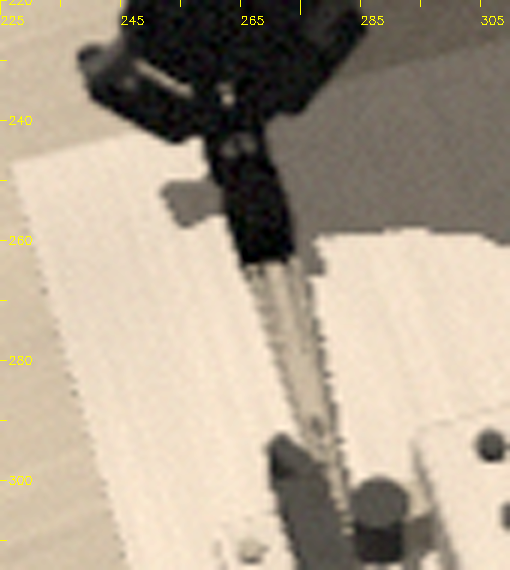

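```bash
python3 -m handwheel '[{"delta_pos":[0,0.01,-0.13],"twist":[0,0,0],"jaw":0},{"delta_pos":[0,0.02,-0.26],"twist":[0,0,0],"jaw":0},{"delta_pos":[0,0.03,-0.4],"twist":[0,0,0],"jaw":0},{"delta_pos":[0,0.04,-0.53],"twist":[0,0,0],"jaw":0},{"delta_pos":[0,0.05,-0.66],"twist":[0,0,0],"jaw":0},{"delta_pos":[0,0.06,-0.8],"twist":[0,0,0],"jaw":0},{"delta_pos":[0,0.07,-0.93],"twist":[0,0,0],"jaw":0},{"delta_pos":[0,0.08,-1.06],"twist":[0,0,0],"jaw":0},{"delta_pos":[0,0.1,-1.2],"twist":[0,0,0],"jaw":0},{"delta_pos":[0,0.1,-1.2],"twist":[0,0,0],"jaw":0}]' 
python3 st.py; python3 st.py
```

```text
time_s: 14.08
eef_pos: [463.4, -101.3, 11.3]
ee_rot: [-0.505, 0.547, 0.49, -0.453]
force: [-1.3, 0.7, 2.4]
grip_width: 0.002
14.08 g-frame handle -186.95 4.25 z 11.27 Fg -1.4 0.55 2.4 T [ 0.11   0.336 -0.01 ] w 0.002
14.08 g-frame handle -186.95 4.25 z 11.27 Fg -1.4 0.55 2.4 T [ 0.11   0.336 -0.01 ] w 0.002
```

```bash
python3 -m handwheel '[{"delta_pos":[0,0.01,-0.1],"twist":[0,0,0],"jaw":0},{"delta_pos":[0,0.01,-0.2],"twist":[0,0,0],"jaw":0},{"delta_pos":[0,0.02,-0.3],"twist":[0,0,0],"jaw":0},{"delta_pos":[0,0.03,-0.4],"twist":[0,0,0],"jaw":0},{"delta_pos":[0,0.04,-0.5],"twist":[0,0,0],"jaw":0},{"delta_pos":[0,0.04,-0.6],"twist":[0,0,0],"jaw":0},{"delta_pos":[0,0.05,-0.7],"twist":[0,0,0],"jaw":0},{"delta_pos":[0,0.06,-0.8],"twist":[0,0,0],"jaw":0},{"delta_pos":[0,0.06,-0.9],"twist":[0,0,0],"jaw":0},{"delta_pos":[0,0.06,-0.9],"twist":[0,0,0],"jaw":0}]' 
python3 st.py
```

```text
time_s: 14.92
eef_pos: [470.9, -101.6, 11.1]
ee_rot: [-0.507, 0.546, 0.49, -0.453]
force: [-11.4, 2.0, 9.7]
grip_width: 0.002
14.92 g-frame handle -179.53 4.74 z 11.14 Fg -11.54 0.79 9.65 T [0.33  1.734 0.022] w 0.002
```

```bash
python3 -m handwheel '[{"delta_pos":[0,-0.02,0.1],"twist":[0,0,0],"jaw":0},{"delta_pos":[0,-0.03,0.3],"twist":[0,0,0],"jaw":0},{"delta_pos":[0,-0.05,0.5],"twist":[0,0,0],"jaw":0},{"delta_pos":[0,-0.05,0.6],"twist":[0,0,0],"jaw":0},{"delta_pos":[0,-0.05,0.6],"twist":[0,0,0],"jaw":0},{"delta_pos":[0,-0.05,0.6],"twist":[0,0,0],"jaw":0},{"delta_pos":[0,-0.05,0.6],"twist":[0,0,0],"jaw":0},{"delta_pos":[0,-0.05,0.6],"twist":[0,0,0],"jaw":0},{"delta_pos":[0,-0.05,0.6],"twist":[0,0,0],"jaw":0},{"delta_pos":[0,-0.05,0.6],"twist":[0,0,0],"jaw":0}]' 
python3 st.py
python3 - <<'E'
from h import *
from rig import imaging
c=imaging.capture("scene"); pickle.dump(c,open(f"pics/scene10.pkl","wb"));crop(c,240,235,65,85,7,"pics/s10.png",1.6)
c=imaging.capture("top"); pickle.dump(c,open(f"pics/top10.pkl","wb"));crop(c,350,165,45,60,10,"pics/t10.png",1.3)
E
```

```text
time_s: 15.75
eef_pos: [466.4, -101.6, 11.4]
ee_rot: [-0.505, 0.547, 0.49, -0.453]
force: [-0.5, 1.2, 0.7]
grip_width: 0.002
15.75 g-frame handle -183.93 4.19 z 11.44 Fg -0.62 1.11 0.68 T [ 0.033  0.043 -0.054] w 0.002
```

View pics/s10.png

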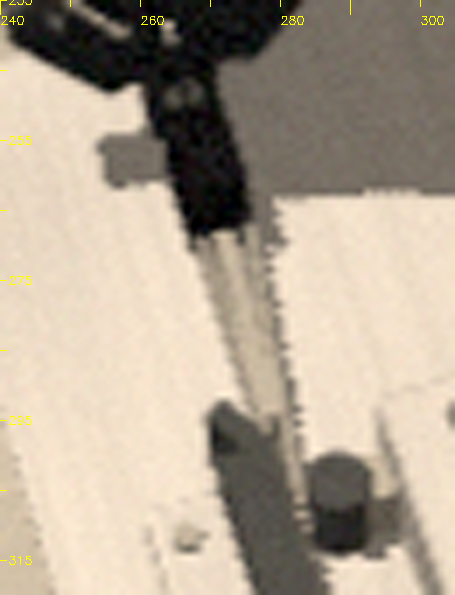

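View pics/t10.png

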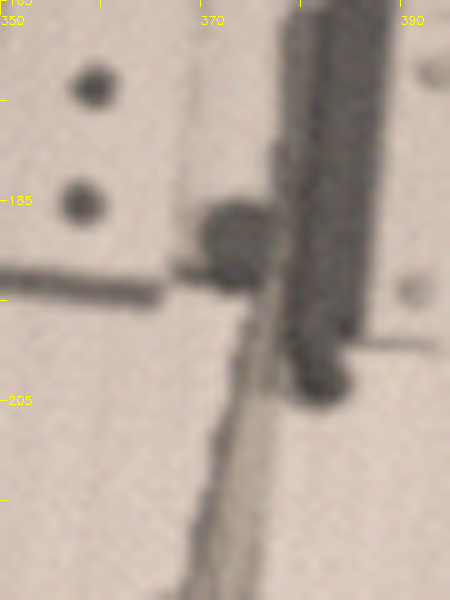

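```bash
python3 -m handwheel '[{"delta_pos":[0,0.02,-0.2],"twist":[0,0,0],"jaw":0},{"delta_pos":[0,0.03,-0.35],"twist":[0,0,0],"jaw":0},{"delta_pos":[0,0.03,-0.42],"twist":[0,0,0],"jaw":0},{"delta_pos":[0,0.02,-0.46],"twist":[0,0,0],"jaw":0},{"delta_pos":[0,0.01,-0.5],"twist":[0,0,0],"jaw":0},{"delta_pos":[0,0,-0.52],"twist":[0,0,0],"jaw":0},{"delta_pos":[0,-0.01,-0.52],"twist":[0,0,0],"jaw":0},{"delta_pos":[0,-0.01,-0.52],"twist":[0,0,0],"jaw":0},{"delta_pos":[0,-0.01,-0.52],"twist":[0,0,0],"jaw":0},{"delta_pos":[0,-0.01,-0.52],"twist":[0,0,0],"jaw":0}]' 
python3 st.py
```

```text
time_s: 16.68
eef_pos: [470.8, -101.8, 11.5]
ee_rot: [-0.506, 0.547, 0.49, -0.453]
force: [-4.9, 1.2, -1.8]
grip_width: -0.002
16.68 g-frame handle -179.59 4.55 z 11.54 Fg -5.03 0.66 -1.75 T [0.18  0.947 0.014] w -0.002
```

```bash
python3 -m handwheel '[{"delta_pos":[0,0,-0.01],"twist":[0,0,0],"jaw":0},{"delta_pos":[0,0,-0.02],"twist":[0,0,0],"jaw":0},{"delta_pos":[0,0,-0.03],"twist":[0,0,0],"jaw":0},{"delta_pos":[0,0,-0.04],"twist":[0,0,0],"jaw":0},{"delta_pos":[0,0.01,-0.05],"twist":[0,0,0],"jaw":0},{"delta_pos":[0,0.01,-0.05],"twist":[0,0,0],"jaw":0},{"delta_pos":[0,0.01,-0.05],"twist":[0,0,0],"jaw":0},{"delta_pos":[0,0.01,-0.05],"twist":[0,0,0],"jaw":0},{"delta_pos":[0,0.01,-0.05],"twist":[0,0,0],"jaw":0},{"delta_pos":[0,0.01,-0.05],"twist":[0,0,0],"jaw":0}]' 
python3 st.py
```

```text
time_s: 17.52
eef_pos: [471.0, -101.7, 11.5]
ee_rot: [-0.506, 0.546, 0.49, -0.453]
force: [-7.2, 2.2, 1.6]
grip_width: 0.002
17.52 g-frame handle -179.4 4.62 z 11.49 Fg -7.42 1.42 1.63 T [0.249 1.213 0.058] w 0.002
```

```bash
python3 -m handwheel '[{"delta_pos":[0,0,-0.01],"twist":[0,0,0],"jaw":0},{"delta_pos":[0,0,-0.02],"twist":[0,0,0],"jaw":0},{"delta_pos":[0,0,-0.03],"twist":[0,0,0],"jaw":0},{"delta_pos":[0,0,-0.04],"twist":[0,0,0],"jaw":0},{"delta_pos":[0,0,-0.05],"twist":[0,0,0],"jaw":0},{"delta_pos":[0,0,-0.05],"twist":[0,0,0],"jaw":0},{"delta_pos":[0,0,-0.05],"twist":[0,0,0],"jaw":0},{"delta_pos":[0,0,-0.05],"twist":[0,0,0],"jaw":0},{"delta_pos":[0,0,-0.05],"twist":[0,0,0],"jaw":0},{"delta_pos":[0,0,-0.05],"twist":[0,0,0],"jaw":0}]' 
python3 st.py
```

```text
time_s: 18.35
eef_pos: [471.4, -101.7, 11.5]
ee_rot: [-0.506, 0.546, 0.49, -0.453]
force: [-7.1, 1.6, 0.9]
grip_width: -0.005
18.35 g-frame handle -178.95 4.66 z 11.5 Fg -7.26 0.8 0.94 T [ 0.294  1.212 -0.007] w -0.005
```

Slid 0.45 mm at a steady 7.2 N, which is the drag wanted. Backing off now.

```bash
python3 -m handwheel '[{"delta_pos":[0,0,0.1],"twist":[0,0,0],"jaw":0},{"delta_pos":[0,0,0.3],"twist":[0,0,0],"jaw":0},{"delta_pos":[0,-0.1,1],"twist":[0,0,0],"jaw":0},{"delta_pos":[0,-0.3,2],"twist":[0,0,0],"jaw":0},{"delta_pos":[0,-1,3.5],"twist":[0,0,0],"jaw":0},{"delta_pos":[0,-3,5],"twist":[0,0,0],"jaw":0},{"delta_pos":[0,-6,6],"twist":[0,0,0],"jaw":0},{"delta_pos":[0,-9,7],"twist":[0,0,0],"jaw":0},{"delta_pos":[0,-12,8],"twist":[0,0,0],"jaw":0},{"delta_pos":[0,-14,8],"twist":[0,0,0],"jaw":0}]' 
python3 -m handwheel '[{"delta_pos":[3,-2,2],"twist":[0,0,0],"jaw":0},{"delta_pos":[6,-4,3],"twist":[0,0,0],"jaw":0},{"delta_pos":[9,-5,3],"twist":[0,0,0],"jaw":0},{"delta_pos":[12,-5,3],"twist":[0,0,0],"jaw":0},{"delta_pos":[15,-5,3],"twist":[0,0,0],"jaw":0},{"delta_pos":[18,-5,3],"twist":[0,0,0],"jaw":0},{"delta_pos":[20,-5,3],"twist":[0,0,0],"jaw":0},{"delta_pos":[20,-5,3],"twist":[0,0,0],"jaw":0},{"delta_pos":[20,-5,3],"twist":[0,0,0],"jaw":0},{"delta_pos":[20,-5,3],"twist":[0,0,0],"jaw":0}]' 
python3 st.py
python3 - <<'E'
from h import *
from rig import imaging
c=imaging.capture("scene"); pickle.dump(c,open(f"pics/scene11.pkl","wb"));crop(c,240,225,75,100,6,"pics/s11.png",1.4);cv2.imwrite("pics/sf.png",c["frame"][:,:,::-1])
c=imaging.capture("top"); pickle.dump(c,open(f"pics/top11.pkl","wb"));crop(c,345,160,50,90,6,"pics/t11.png",1.3)
E
```

```text
time_s: 19.18
eef_pos: [381.1, -92.2, 147.4]
ee_rot: [-0.504, 0.548, 0.49, -0.452]
force: [0.9, -0.5, -0.4]
grip_width: -0.004
time_s: 20.02
eef_pos: [370.4, 109.7, 192.6]
ee_rot: [-0.505, 0.548, 0.49, -0.452]
force: [-0.2, -0.9, -0.2]
grip_width: 0.002
20.02 g-frame handle -302.64 203.75 z 192.58 Fg -0.08 -0.89 -0.19 T [-0.03   0.029  0.009] w 0.002
```

View pics/s11.png

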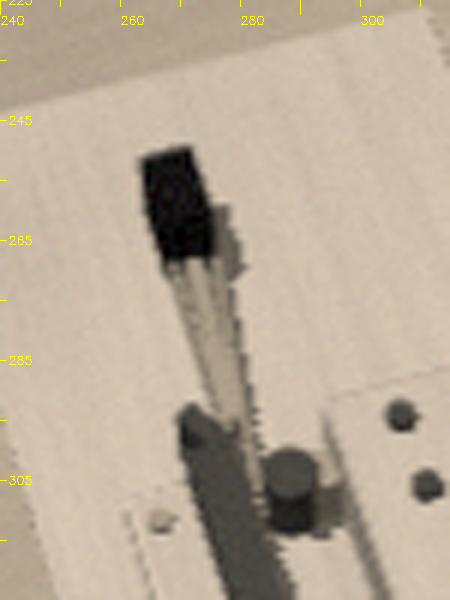

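View pics/t11.png

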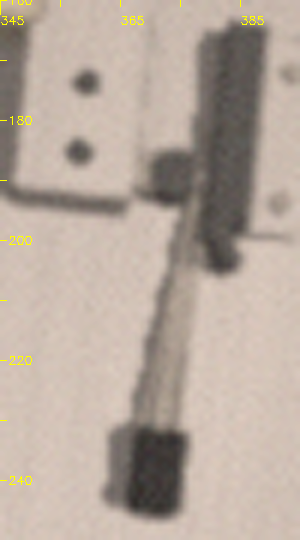

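View pics/sf.png

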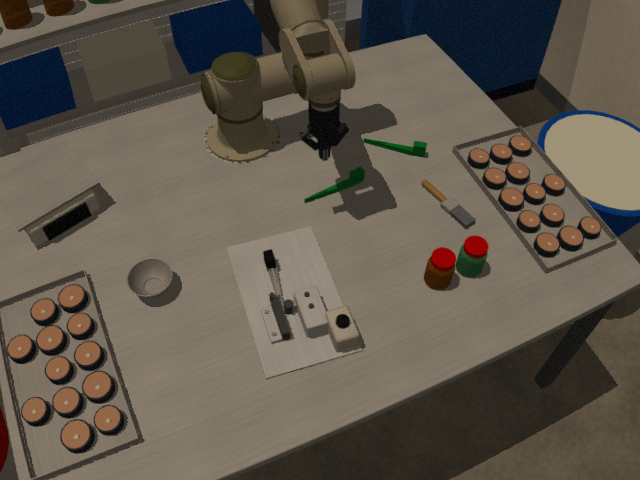

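Run:
```python
from h import *
c=load("top11");crop(c,358,185,30,65,9,"pics/t11b.png",1.4)
c7=load("top11")
```

```text
(no output)
```

View pics/t11b.png

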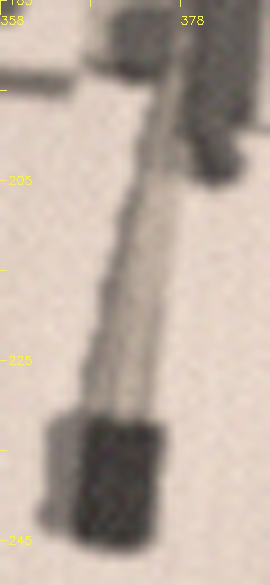

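Run:
```python
from h import *
c=load("top11")
a=-0.11; ex=np.array([np.cos(a),np.sin(a)]);ey=np.array([-np.sin(a),np.cos(a)]);G=np.array([648.8,-126])
for uv,z in [((374.9,230.6),22),((377.8,204.4),22),((376.1,232.8),50),((375,245),50)]:
    P=atz(c,[uv],z)[0][:2]-G; print(uv,(P@ex).round(1),(P@ey).round(1))
im=c["frame"].astype(int)
# bar/gauge lateral, model overlay: gauge at yaw a, handle (-148,4)
for yaw in(-.13,-.11,-.09):
    o=G+ex*-148+ey*4.0; x=np.array([np.cos(yaw),np.sin(yaw)]);y=np.array([-x[1],x[0]])
    tip=G+ex*22+ey*-6
    o=tip-170*x+10*y
    print(yaw,[proj(c,[[*(o+p[0]*x+p[1]*y),p[2]]]).round(1)[0].tolist() for p in [(-20,-12,50),(20,-12,50),(-20,12,50),(22,-10,22),(120,-10,22)]])
```

```text
(374.9, 230.6) -121.1 -4.6
(377.8, 204.4) -42.9 -5.3
(376.1, 232.8) -130.5 -6.3
(375, 245) -165.8 -6.7
-0.13 [[374.1, 245.7], [375.7, 231.9], [365.8, 244.6], [374.2, 232.2], [378.2, 199.4]]
-0.11 [[375.4, 245.8], [376.8, 232.0], [367.1, 244.9], [375.2, 232.3], [378.5, 199.5]]
-0.09 [[376.7, 245.9], [377.8, 232.1], [368.4, 245.2], [376.2, 232.4], [378.9, 199.5]]
```

```bash
python3 -c "
from rig import ctrl;print(ctrl.finish_job())"
```

```text
the job is handed in; nothing more can be done
None
```

The black-handled taper feeler is sitting by itself in the gap, flat on the bed with its flat side along the fixed bar, and I have handed the job in.

- **How it was done:** I gripped the feeler, laid it on the bed and slid the thin end in beside the bar. Then I let go and pushed the handle from behind with the shut fingers, so it could seat itself against the bar.
- **Drag:** It finally slid about 0.45 mm at a steady 7.2 N. An earlier push briefly read 11.5 N along the slide, with 9.7 N vertical. I put that down to the fingers also bearing down on the handle, so I backed off and pushed again with less vertical load.
- **Last checks:** The final pictures show the blade in the gap and the feeler in line with the bar to about 0.01 rad, within what I could read. The jars, bowl, brush and green look-alikes look unmoved, and the arm was clear when I handed in at about 20 s.
- **Less certain:** I could not measure the force on the shoe; from the drag I estimate about 5 N. While sliding in, the tip touched the bar's flare at about 3 N sideways, with the feeler pressed on the bed at 7 to 10 N, before I corrected the path.

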